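# Pry the snap-fit cover off the fuse box

### The arm

A 7-joint arm with a two-finger parallel gripper is mounted at the origin on a cart in front of the work surface, level with it; the furniture and walls round the work are solid. World frame = base frame: x ahead of the robot, y to its left, z up, the work surface at z = 0. Lengths are in m, angles in rad, forces in N, time in s.
With the tool pointing down it reaches from about 0.35 to 0.9 m from the base axis. Payload 19.9 kg.
Tool frame: the origin (TCP) lies midway between the tips of the shut fingers; the grasp point (between the pads) lies 19 mm behind it; z points along the fingers, y is the direction in which the jaws open and shut (so a half turn about z gives the same grasp; the last joint's range is limited). The gripper opens to 94 mm and grips with 3 to 60 N. Pads are 16 mm wide; open, the fingers measure 119 mm over their backs; the gripper's body (75 mm by 177 mm) begins 78 mm behind the grasp point.
Start: joints at [-1.302, 0.417, -0.01, 1.614, 0.005, 1.111, -0.053], TCP at [0.191, 0.595, 0.17] pointing down, gripper open.
Joint ranges: [-2.81, 2.81], [-0.39, 2.02], [-1.27, 1.25], [0.06, 2.57], [-1.19, 4.33], [0.19, 2], [-2.82, 2.82]. Speed limits (rad/s): [1.89, 1.89, 2.39, 2.39, 3.01, 3.01, 3.01].

### API

Orientations are given as a unit quaternion [w, x, y, z].
In Python, from rig import env gives the robot as it stands.
- The arm moves only by the shell command python3 -m crank 'ROWS'. ROWS is JSON, a list of rows, each an object of numbers: "ax", "ay", "az": the turn, a rotation vector about the world's x, y, z in rad; "tx", "ty", "tz": the shift along the world's x, y, z in cm; "gripper": the opening, from 0 (shut) to 1 (fully open). In form: [{"ax": .., "ay": .., "az": .., "tx": .., "ty": .., "tz": .., "gripper": ..}, ...]. A call has 1 to 5 rows; each row shifts and turns the commanded pose from where the row before left it; what a row does not reach is not made up. A row lasts 1/12 s, in which the tool goes at most 41.7 mm and 7.16 degrees, less where a joint would pass 70% of its speed; a pose out of reach is approached as far as the arm can. A call with a gripper value outside its range is refused whole. The fingers move at their own pace and stop on an object; the grip force is fixed at half the most. Time passes only in rows, so rows that do not move let the fingers close. It gives the time, the measured TCP pose, the force and the opening at its end, in the units of the state.
- env.state(): the state, without advancing time (a new reading comes with each control period).
- env.camera(name): name is "side" or "top"; returns the picture (400x640x3 uint8, red, green, blue); there is no depth.
- env.camera_info(name): a dict with "K" (3x3 intrinsics, pixels), "distortion" ([k1, k2, p1, p2, k3] as OpenCV has them; the pictures are not rectified), "position" and "rotation" of the camera in the world. Camera axes: x right, y down, z forward; pixel columns grow to the right and rows downward; lengths in m; the calibration is good to about 2 mm. A picture is of the moment at which its call begins. camera_info takes no time and is no camera call.
- env.job_done(): hands the job in, once; it reports no verdict.
The state is a dict: "time": time; "joints": joint angles; "qd": joint speeds; "tau": joint torques, N m; "position": TCP position; "eef_rot": TCP orientation; "wrist_force": force on the tool from outside, world axes, zero at the start; "wrist_torque": the same for the moment, N m; "grip_width": finger opening in m.
Only numpy, scipy, OpenCV 4.12 (cv2) and the standard library are available. Lean on these libraries where they do the work, as an engineer would, in place of code of your own. Each camera call takes 0.05 s, during which the arm holds its last target. There are 200 camera calls.

### The job

One of the two grey junction boxes with white covers has a notch in its front wall under the cover; the other has a screwed-down cover and is to be left shut. Put the blade of the flat pry lever into that notch and lever the cover up until it snaps free of its catches and stays raised, resting loose on its box. Work only with the lever, keep the fingers off the cover, and finally lay the lever down on the desk clear of the box.

Things in the scene. Friction and masses are not known exactly. Their poses are not given: they have to be found in the camera images.
- lever: Flat pry lever on the desk, 90 g: black ribbed handle 84 long x 24 wide x 20 high (grip across the width) and a flat steel blade 16 wide, 3 thick, running out of its front end at half height, tip 140 mm from the handle's middle. Origin on the underside, below the handle's middle; +x along the tool to the tip, +z up; blade mid-plane at z = 10 mm.
- fuse_box: The box to open, fixed to the desk: grey, 110 deep x 100 wide, rim at 90 mm, walls 5 mm; a lip on its back edge (top at 101 mm) hooks over the cover's rear edge. Notch in its front wall, at x = -55 mm. (The other box, same size, has no notch and four screw heads on top.) Origin at the centre of the underside; front faces its -x, z up.
- notch (a point): Middle of the notch's mouth, on the outer face of the fuse box's front wall, 85 mm above the desk: an opening 40 wide and 10 high, from the sill at 80 mm up to the cover's underside at 90 mm. Axes as the box's: a level blade goes in along +x; free for 48 mm behind the mouth (catches beyond). The sill's outer edge is the fulcrum.
- cover: Loose white snap-fit cover, plate 107 x 96 x 4 mm, 65 g, held under its middle by spring catches, about 12 N. Origin: plate underside over the box centre, seated at z = 90 mm; axes as the box's. A blade 42 mm in the notch meets it when tipped about 10 degrees (handle down) and frees it at 20 to 24; then its middle stays about 9 mm up, front tilted up 10 degrees, rear edge under the lip.

How it is judged:
On the way, in this order (a step that is already met when the one before it is completed fails the run):
1. the lever's blade bears on the cover while the cover is still snapped on (contact force between lever and cover above 1.5 N and z of cover in the frame of fuse_box below 0.095 m), for 0.02 s.
2. the cover has snapped free and stands raised (z of cover in the frame of fuse_box above 0.096 m), for 0.2 s.
At the end, for the whole second after the job is handed in: Cover off its catches and resting loose on its box: middle at least 5 mm above its seat, within 40 mm of the box centre, tilted under 28 degrees. Lever at rest on the desk, handle middle at least 130 mm from the box centre, touching neither box nor cover (z of cover in the frame of fuse_box above 0.095 m and horizontal distance between cover and fuse_box below 0.04 m and angle between cover's own z axis and vertical below 0.5 rad and linear speed of each of cover, lever below 0.02 m/s and height (world z) of lever below 0.03 m and horizontal distance between lever and fuse_box above 0.13 m and contact force between lever and fuse_box below 0.1 N and contact force between lever and cover below 0.1 N).
It fails at once if the fingers touch the cover (contact force between the fingers and cover above 1 N).
It also fails if it takes over 48 s, if anything falls off the work surface, if the arm or the gripper's body presses on something with over 40 N, if the wrist force passes 120 N, or if a joint passes its speed limit or range.

## Working session

There is one attempt and no reset: what is moved stays moved. The work goes in short steps, Python scripts to look and compute and a shell command to move; the robot and the scene stay as the last step left them, time stands still between calls to the robot, and variables do not carry over. Pictures are saved under pics/ and viewed, about 8 in all and at most 12, crops included, and the job is handed in when it is done.

```bash
ls; mkdir -p pics; python3 - <<'E'
from rig import env
import cv2,numpy as np
for n in("top","side"):
    cv2.imwrite(f"pics/{n}0.png",env.camera(n)[:,:,::-1]); i=env.camera_info(n); print(n,{k:np.round(v,4).tolist() for k,v in i.items()})
s=env.state();print({k:np.round(v,3).tolist() for k,v in s.items()})
E
```

```text
pics
top {'K': [[365.7532, 0.0, 317.2806], [0.0, 365.7532, 202.5538], [0.0, 0.0, 1.0]], 'distortion': [-0.0786, 0.0, 0.0, 0.0, 0.0], 'position': [0.3763, -0.1594, 0.9914], 'rotation': [0.0509, -0.7004, 0.7091, -0.0627]}
side {'K': [[491.5119, 0.0, 325.7525], [0.0, 491.5119, 191.4264], [0.0, 0.0, 1.0]], 'distortion': [-0.0991, 0.0, 0.0, 0.0, 0.0], 'position': [0.4122, -1.0577, 0.4223], 'rotation': [-0.5611, 0.8244, -0.0658, 0.0351]}
{'time': 0.1, 'joints': [-1.303, 0.418, -0.01, 1.614, 0.005, 1.111, -0.053], 'qd': [-0.001, -0.0, -0.001, -0.001, -0.001, -0.0, 0.0], 'tau': [0.001, -85.257, 0.639, -42.67, -0.049, 0.016, 0.0], 'position': [0.19, 0.595, 0.169], 'eef_rot': [-0.0, 0.154, 0.988, -0.001], 'wrist_force': [0.032, 0.348, 0.21], 'wrist_torque': [0.001, 0.018, 0.027], 'grip_width': 0.094}
```

View pics/top0.png

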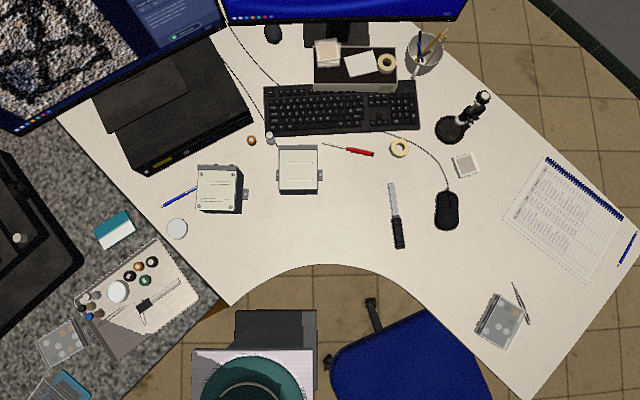

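View pics/side0.png

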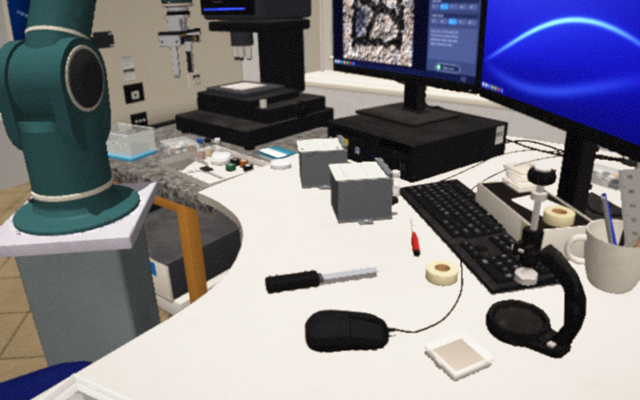

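The top view shows the lever at about (395,215), the plain-covered box at (298,170) and a box that looks screwed at (218,190). The side view shows the lever at (320,278), with the boxes at (360,190) and (320,160). I'll zoom in on these.

```bash
python3 - <<'E'
import cv2,numpy as np
t=cv2.imread("pics/top0.png");s=cv2.imread("pics/side0.png")
a=cv2.resize(t[135:255,185:415],None,fx=3.4,fy=3.4,interpolation=cv2.INTER_CUBIC)
b=cv2.resize(s[125:235,285:415],None,fx=2.7,fy=2.7,interpolation=cv2.INTER_CUBIC)[:190*1]
cv2.imwrite("pics/c1.png",a)
b=cv2.resize(s[125:235,285:415],None,fx=5,fy=5,interpolation=cv2.INTER_CUBIC)
cv2.imwrite("pics/c2.png",b)
E
```

```text
(no output)
```

View pics/c1.png

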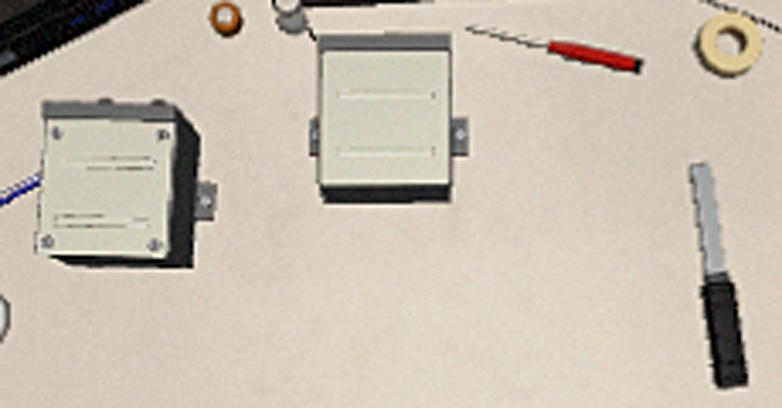

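View pics/c2.png

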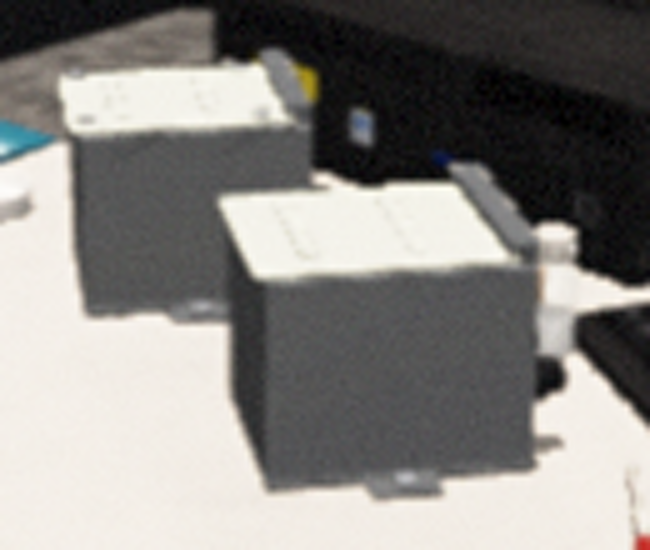

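The box on the right (crop 320–450, 35–200) has no screws and is the fuse box. Its lip is on the far side and its front faces the robot. The left box has four screws. Next I'll measure the cover quad and the lever from the top view, then cross-check against the side view.

```bash
cat > h.py <<'E'
from rig import env
import cv2,numpy as np
from scipy.spatial.transform import Rotation as R
def cam(n):
    i=env.camera_info(n);q=np.array(i["rotation"]);M=R.from_quat(q[[1,2,3,0]]).as_matrix() if q.size==4 else q
    return np.array(i["K"]),np.array(i["distortion"]),np.array(i["position"]),M
def plane(n,px,z):
    K,d,p,M=cam(n);u=cv2.undistortPoints(np.array(px,float).reshape(-1,1,2),K,d)[:,0]
    r=np.c_[u,np.ones(len(u))]@M.T
    return p+r*((z-p[2])/r[:,2])[:,None]
def proj(n,P):
    K,d,p,M=cam(n);return cv2.projectPoints((np.atleast_2d(P)-p)@M,np.zeros(3),np.zeros(3),K,d)[0][:,0]
def blob(m,x0,y0,x1,y1):
    k=np.zeros_like(m);k[y0:y1,x0:x1]=m[y0:y1,x0:x1]
    c=max(cv2.findContours(k,cv2.RETR_EXTERNAL,cv2.CHAIN_APPROX_NONE)[0],key=cv2.contourArea)
    return c[:,0].astype(float)
def rect(P):
    r=cv2.minAreaRect(P[:,:2].astype(np.float32)*1000);return np.round(r[0],1),np.round(r[1],1),round(r[2],1),np.round(cv2.boxPoints(r),1).tolist()
E
python3 - <<'E'
from h import *
t=cv2.imread("pics/top0.png");s=cv2.imread("pics/side0.png")
g=t.min(2)
h=cv2.cvtColor(t,cv2.COLOR_BGR2HSV)
print(t[155:200:3,298].tolist()); print(t[170,270:330:3].tolist()); print(t[200,385:400].tolist(),t[210,385:405].tolist())
dark=((t.max(2)<90)*255).astype(np.uint8)
c=blob(dark,382,205,412,255);print("handle",rect(plane("top",c,.02)),rect(plane("top",c,.01)))
# whole lever: not desk (desk is warm and bright)
desk=t[230,350].astype(int);diff=(np.abs(t.astype(int)-desk).max(2)>30)
c=blob((diff*255).astype(np.uint8),380,175,412,255);print("lever",rect(plane("top",c,.0115)))
ds=((s.max(2)<90)*255).astype(np.uint8)
c=blob(ds,255,260,325,300);print("side handle",rect(plane("side",c,.01)))
E
```

```text
[[186, 208, 209], [188, 205, 210], [174, 197, 199], [185, 204, 210], [188, 207, 209], [189, 211, 213], [189, 208, 214], [188, 212, 214], [189, 212, 216], [193, 214, 217], [189, 212, 212], [209, 233, 237], [36, 37, 34], [34, 38, 39], [194, 211, 220]]
[[184, 201, 212], [189, 203, 214], [136, 138, 137], [151, 170, 171], [187, 208, 210], [188, 207, 212], [186, 206, 209], [192, 208, 212], [185, 207, 208], [186, 206, 212], [190, 209, 212], [187, 206, 209], [192, 213, 214], [189, 208, 212], [191, 210, 214], [191, 211, 216], [102, 104, 107], [106, 103, 105], [196, 213, 223], [194, 208, 218]]
[[184, 201, 214], [189, 206, 217], [184, 201, 213], [189, 207, 219], [151, 168, 174], [115, 120, 121], [161, 160, 159], [170, 169, 171], [167, 170, 166], [164, 166, 163], [169, 161, 164], [175, 185, 191], [188, 206, 219], [192, 208, 217], [190, 205, 218]] [[190, 209, 220], [191, 207, 217], [188, 206, 217], [194, 210, 220], [191, 206, 218], [197, 217, 228], [144, 162, 172], [120, 118, 119], [176, 174, 173], [170, 170, 169], [169, 171, 168], [169, 169, 169], [170, 175, 177], [188, 200, 207], [195, 207, 221
[... 237 characters left out ...]
495.8999938964844, -372.79998779296875]]) (array([ 453.8, -392.8]), array([89.8, 26.8]), 5.7, [[407.79998779296875, -383.8999938964844], [410.5, -410.6000061035156], [499.79998779296875, -401.70001220703125], [497.1000061035156, -375.0]])
lever (array([ 498. , -387.3]), array([184.2,  31.8]), 6.1, [[404.79998779296875, -381.29998779296875], [408.1000061035156, -412.8999938964844], [591.2999877929688, -393.29998779296875], [587.9000244140625, -361.6000061035156]])
side handle (array([ 453.9, -394.2]), array([88.3, 46.2]), 5.4, [[407.79998779296875, -375.29998779296875], [412.1000061035156, -421.3999938964844], [500.1000061035156, -413.1000061035156], [495.79998779296875, -367.1000061035156]])
```

```bash
python3 - <<'E'
from h import *
t=cv2.imread("pics/top0.png");s=cv2.imread("pics/side0.png")
g=t.mean(2)
def edges(cols,y0,y1,sign):
    o=[]
    for x in cols:
        d=sign*np.diff(g[y0:y1,x]);k=d.argmax();w=np.clip(d[max(k-1,0):k+2],0,None);o.append((x,y0+.5+(np.arange(max(k-1,0),max(k-1,0)+len(w))*w).sum()/w.sum()))
    return np.array(o)
def edgesr(rows,x0,x1,sign):
    o=[]
    for y in rows:
        d=sign*np.diff(g[y,x0:x1]);k=d.argmax();w=np.clip(d[max(k-1,0):k+2],0,None);o.append((x0+.5+(np.arange(max(k-1,0),max(k-1,0)+len(w))*w).sum()/w.sum(),y))
    return np.array(o)
def show(n,e,z,ax):
    P=plane("top",e,z)[:,:2]*1000;v=P[:,1-ax];f=np.polyfit(v,P[:,ax],1);print(n,"at",np.round(v.mean(),1),"->",np.round(np.polyval(f,v.mean()),1),"slope deg",round(np.degrees(np.arctan(f[0])),2),"res",np.round(np.std(P[:,ax]-np.polyval(f,v)),2))
show("front cover edge z94",edges(range(283,315),184,194,-1),.094,0)
show("front base edge z0",edges(range(283,315),190,200,1),0,0)
show("cover/lip z101",edges(range(283,315),145,154,1),.101,0)
show("left z92",edgesr(range(154,186),274,282,1),.092,1)
show("right z94",edgesr(range(154,186),313,322,-1),.094,1)
for r in(160,168,178,184):print(g[r,272:284].round().tolist(),g[r,312:324].round().tolist())
E
```

```text
front cover edge z94 at -129.0 -> 557.0 slope deg 0.04 res 0.06
front base edge z0 at -125.8 -> 560.5 slope deg -0.29 res 0.37
cover/lip z101 at -129.7 -> 657.0 slope deg 0.51 res 0.06
left z92 at 608.0 -> -80.4 slope deg -1.18 res 0.47
right z94 at 606.5 -> -174.5 slope deg -0.62 res 0.17
[203.0, 205.0, 205.0, 207.0, 205.0, 205.0, 158.0, 146.0, 207.0, 203.0, 199.0, 201.0] [203.0, 204.0, 207.0, 206.0, 197.0, 105.0, 218.0, 211.0, 201.0, 199.0, 204.0, 210.0]
[196.0, 204.0, 200.0, 205.0, 214.0, 210.0, 156.0, 152.0, 207.0, 200.0, 198.0, 200.0] [204.0, 203.0, 207.0, 210.0, 197.0, 126.0, 221.0, 218.0, 214.0, 215.0, 208.0, 210.0]
[204.0, 200.0, 211.0, 208.0, 103.0, 101.0, 83.0, 170.0, 210.0, 205.0, 202.0, 199.0] [158.0, 208.0, 208.0, 210.0, 202.0, 91.0, 81.0, 117.0, 110.0, 107.0, 142.0, 218.0]
[202.0, 203.0, 204.0, 207.0, 208.0, 203.0, 134.0, 163.0, 208.0, 202.0, 204.0, 204.0] [205.0, 207.0, 209.0, 208.0, 200.0, 109.0, 175.0, 213.0, 208.0, 205.0, 206.0, 205.0]
```

The fuse box centre is about (0.611, -0.1275), with the front wall at x≈0.557 and yaw near -0.5°. The handle middle is at (0.453, -0.391) with yaw +5.8°; the two views agree to within 2 mm, and the sizes match. The gripper needs about +0.41 rad of yaw to grasp it.

```bash
python3 -m crank '[{"tx":2.6,"ty":-2.8,"tz":0.6,"gripper":1},{"tx":2.6,"ty":-2.8,"tz":0.6,"gripper":1},{"tx":2.6,"ty":-2.8,"tz":0.6,"gripper":1},{"tx":2.6,"ty":-2.8,"tz":0.6,"gripper":1},{"tx":2.6,"ty":-2.8,"tz":0.6,"gripper":1}]'
python3 -m crank '[{"tx":1.5,"ty":-3.8,"gripper":1},{"tx":1.5,"ty":-3.8,"gripper":1},{"tx":1.5,"ty":-3.8,"gripper":1},{"tx":1.5,"ty":-3.8,"gripper":1},{"tx":1.5,"ty":-3.8,"gripper":1}]'
python3 -m crank '[{"tx":1.0,"ty":-3.8,"az":0.08,"gripper":1},{"tx":1.0,"ty":-3.8,"az":0.08,"gripper":1},{"tx":1.0,"ty":-3.8,"az":0.08,"gripper":1},{"tx":1.0,"ty":-3.8,"az":0.08,"gripper":1},{"tx":1.0,"ty":-3.8,"az":0.09,"gripper":1}]'
```

```text
$[0]: bad value
$[0]: bad value
$[0]: bad value
```

```bash
python3 -m crank '[{"ax":0,"ay":0,"az":0,"tx":2.6,"ty":-2.8,"tz":0.6,"gripper":1}]'; python3 -m crank '[{"ax":0.0,"ay":0.0,"az":0.0,"tx":2.6,"ty":-2.8,"tz":0.6,"gripper":0.99}]'
```

```text
time: 0.18
position: [0.2109, 0.57, 0.1738]
eef_rot: [-0.001, 0.15, 0.989, -0.001]
wrist_force: [0.2, 0.7, 0.2]
grip_width: 0.0935
time: 0.27
position: [0.2414, 0.5389, 0.1806]
eef_rot: [-0.0, 0.152, 0.988, -0.001]
wrist_force: [2.0, 1.0, 1.0]
grip_width: 0.0932
```

All keys are required.

```bash
python3 -m crank '[{"ax":0,"ay":0,"az":0,"tx":2.6,"ty":-2.8,"tz":0.6,"gripper":1},{"ax":0,"ay":0,"az":0,"tx":2.6,"ty":-2.8,"tz":0.6,"gripper":1},{"ax":0,"ay":0,"az":0,"tx":2.6,"ty":-2.8,"tz":0.6,"gripper":1},{"ax":0,"ay":0,"az":0,"tx":1.5,"ty":-3.8,"tz":0,"gripper":1},{"ax":0,"ay":0,"az":0,"tx":1.5,"ty":-3.8,"tz":0,"gripper":1}]'
python3 -m crank '[{"ax":0,"ay":0,"az":0,"tx":1.5,"ty":-3.8,"tz":0,"gripper":1},{"ax":0,"ay":0,"az":0,"tx":1.5,"ty":-3.8,"tz":0,"gripper":1},{"ax":0,"ay":0,"az":0.1,"tx":1,"ty":-3.8,"tz":0,"gripper":1},{"ax":0,"ay":0,"az":0.1,"tx":1,"ty":-3.8,"tz":0,"gripper":1},{"ax":0,"ay":0,"az":0.1,"tx":1,"ty":-3.8,"tz":0,"gripper":1}]'
python3 -m crank '[{"ax":0,"ay":0,"az":0.1,"tx":1,"ty":-4,"tz":0,"gripper":1},{"ax":0,"ay":0,"az":0,"tx":1,"ty":-4,"tz":0,"gripper":1},{"ax":0,"ay":0,"az":0,"tx":0,"ty":-4,"tz":0,"gripper":1},{"ax":0,"ay":0,"az":0,"tx":0,"ty":-4,"tz":0,"gripper":1},{"ax":0,"ay":0,"az":0,"tx":0,"ty":-4,"tz":0,"gripper":1}]'
```

```text
time: 0.68
position: [0.3514, 0.3775, 0.1994]
eef_rot: [0.0, 0.154, 0.988, -0.0]
wrist_force: [1.0, -0.2, -0.6]
grip_width: 0.0938
time: 1.1
position: [0.4101, 0.1888, 0.1995]
eef_rot: [-0.0, 0.005, 1.0, -0.0]
wrist_force: [0.9, 0.1, 0.1]
grip_width: 0.094
time: 1.52
position: [0.429, -0.0081, 0.1995]
eef_rot: [0.0, -0.039, 0.999, 0.0]
wrist_force: [1.2, -1.0, 0.2]
grip_width: 0.0941
```

```bash
python3 -m crank '[{"ax":0,"ay":0,"az":0.02,"tx":0.5,"ty":-4,"tz":0,"gripper":1},{"ax":0,"ay":0,"az":0,"tx":0.5,"ty":-4,"tz":0,"gripper":1},{"ax":0,"ay":0,"az":0,"tx":0.5,"ty":-4,"tz":0,"gripper":1},{"ax":0,"ay":0,"az":0,"tx":0.5,"ty":-4,"tz":0,"gripper":1},{"ax":0,"ay":0,"az":0,"tx":0,"ty":-4,"tz":0,"gripper":1}]'
python3 -m crank '[{"ax":0,"ay":0,"az":0,"tx":0,"ty":-4,"tz":0,"gripper":1},{"ax":0,"ay":0,"az":0,"tx":0,"ty":-4,"tz":0,"gripper":1},{"ax":0,"ay":0,"az":0,"tx":0,"ty":-4,"tz":-1,"gripper":1},{"ax":0,"ay":0,"az":0,"tx":0,"ty":-4,"tz":-1,"gripper":1},{"ax":0,"ay":0,"az":0,"tx":0,"ty":-1.5,"tz":-3,"gripper":1}]'
python3 -m crank '[{"ax":0,"ay":0,"az":0,"tx":0,"ty":0,"tz":-3,"gripper":1},{"ax":0,"ay":0,"az":0,"tx":0,"ty":0,"tz":-3,"gripper":1},{"ax":0,"ay":0,"az":0,"tx":0,"ty":0,"tz":-3,"gripper":1},{"ax":0,"ay":0,"az":0,"tx":0,"ty":0,"tz":0,"gripper":1},{"ax":0,"ay":0,"az":0,"tx":0,"ty":0,"tz":0,"gripper":1}]'
```

```text
time: 1.93
position: [0.4498, -0.2081, 0.1996]
eef_rot: [0.0, -0.05, 0.999, -0.0]
wrist_force: [1.0, 0.2, -0.2]
grip_width: 0.0938
time: 2.35
position: [0.4493, -0.3875, 0.1514]
eef_rot: [0.001, -0.048, 0.999, -0.002]
wrist_force: [1.4, 0.2, -0.5]
grip_width: 0.0942
time: 2.77
position: [0.4488, -0.3809, 0.0591]
eef_rot: [-0.001, -0.049, 0.999, 0.001]
wrist_force: [0.2, -0.3, 1.1]
grip_width: 0.094
```

```bash
python3 -m crank '[{"ax":0,"ay":0,"az":0,"tx":0.4,"ty":-1,"tz":-1,"gripper":1},{"ax":0,"ay":0,"az":0,"tx":0,"ty":0,"tz":-2,"gripper":1},{"ax":0,"ay":0,"az":0,"tx":0,"ty":0,"tz":-1.5,"gripper":1},{"ax":0,"ay":0,"az":0,"tx":0,"ty":0,"tz":-1,"gripper":1},{"ax":0,"ay":0,"az":0,"tx":0,"ty":0,"tz":0,"gripper":1}]'
python3 -m crank '[{"ax":0,"ay":0,"az":0,"tx":0,"ty":0,"tz":0,"gripper":0},{"ax":0,"ay":0,"az":0,"tx":0,"ty":0,"tz":0,"gripper":0},{"ax":0,"ay":0,"az":0,"tx":0,"ty":0,"tz":0,"gripper":0},{"ax":0,"ay":0,"az":0,"tx":0,"ty":0,"tz":0,"gripper":0},{"ax":0,"ay":0,"az":0,"tx":0,"ty":0,"tz":0,"gripper":0}]'
python3 -m crank '[{"ax":0,"ay":0,"az":0,"tx":0,"ty":0,"tz":0,"gripper":0},{"ax":0,"ay":0,"az":0,"tx":0,"ty":0,"tz":0,"gripper":0},{"ax":0,"ay":0,"az":0,"tx":0,"ty":0,"tz":0,"gripper":0},{"ax":0,"ay":0,"az":0,"tx":0,"ty":0,"tz":0,"gripper":0},{"ax":0,"ay":0,"az":0,"tx":0,"ty":0,"tz":0,"gripper":0}]'
```

```text
time: 3.18
position: [0.4537, -0.3911, 0.0046]
eef_rot: [-0.0, -0.049, 0.999, 0.0]
wrist_force: [-0.5, 0.1, -0.6]
grip_width: 0.094
time: 3.6
position: [0.4539, -0.3914, 0.0051]
eef_rot: [0.0, -0.049, 0.999, -0.0]
wrist_force: [-0.1, -0.2, 0.7]
grip_width: 0.0641
time: 4.02
position: [0.4536, -0.3912, 0.0045]
eef_rot: [0.0, -0.049, 0.999, -0.0]
wrist_force: [-0.3, 1.0, 0.1]
grip_width: 0.0309
```

```bash
python3 -m crank '[{"ax":0,"ay":0,"az":0,"tx":0,"ty":0,"tz":0,"gripper":0},{"ax":0,"ay":0,"az":0,"tx":0,"ty":0,"tz":0,"gripper":0},{"ax":0,"ay":0,"az":0,"tx":0,"ty":0,"tz":0,"gripper":0},{"ax":0,"ay":0,"az":0,"tx":0,"ty":0,"tz":0.5,"gripper":0},{"ax":0,"ay":0,"az":0,"tx":0,"ty":0,"tz":1,"gripper":0}]'
python3 -m crank '[{"ax":0,"ay":0,"az":0,"tx":0,"ty":0,"tz":2,"gripper":0},{"ax":0,"ay":0,"az":0,"tx":0,"ty":0,"tz":2,"gripper":0},{"ax":0,"ay":0,"az":0,"tx":0,"ty":0,"tz":2,"gripper":0},{"ax":0,"ay":0,"az":0,"tx":-1,"ty":1,"tz":0,"gripper":0},{"ax":0,"ay":0,"az":-0.05,"tx":-2,"ty":3,"tz":0,"gripper":0}]'
python3 -m crank '[{"ax":0,"ay":0,"az":-0.06,"tx":-2,"ty":3,"tz":0,"gripper":0},{"ax":0,"ay":0,"az":0,"tx":-1.7,"ty":3,"tz":0,"gripper":0},{"ax":0,"ay":0,"az":0,"tx":0,"ty":3,"tz":0,"gripper":0},{"ax":0,"ay":0,"az":0,"tx":0,"ty":3,"tz":0,"gripper":0},{"ax":0,"ay":0,"az":0,"tx":0,"ty":3,"tz":0,"gripper":0}]'
```

```text
time: 4.43
position: [0.4531, -0.3908, 0.0193]
eef_rot: [-0.001, -0.049, 0.999, 0.0]
wrist_force: [0.3, -0.5, -0.9]
grip_width: 0.0008
time: 4.85
position: [0.4248, -0.3542, 0.0816]
eef_rot: [0.001, -0.024, 1.0, -0.002]
wrist_force: [0.8, -0.2, 0.2]
grip_width: 0.0002
time: 5.27
position: [0.3865, -0.2, 0.0803]
eef_rot: [0.001, 0.006, 1.0, 0.0]
wrist_force: [1.3, -0.6, 0.1]
grip_width: 0.0005
```

The gripper closed to zero, so the lever was missed. I'll take a picture to see why.

```bash
python3 - <<'E'
from h import *
t=env.camera("top");s=env.camera("side")
cv2.imwrite("pics/t1full.png",t[:,:,::-1]);cv2.imwrite("pics/s1full.png",s[:,:,::-1])
a=cv2.resize(t[130:270,240:440],(800,560),interpolation=cv2.INTER_CUBIC)[:,:,::-1]
cv2.imwrite("pics/t1.png",a)
print(np.round(proj("top",[[.4535,-.391,.0],[.453,-.391,.02]]),1),np.round(proj("side",[[.453,-.391,.01]]),1),env.state()["position"])
E
```

```text
[[395.9 231.9]
 [397.7 231.5]] [[293. 280.]] [ 0.3869307  -0.19722137  0.08009537]
```

View pics/t1.png

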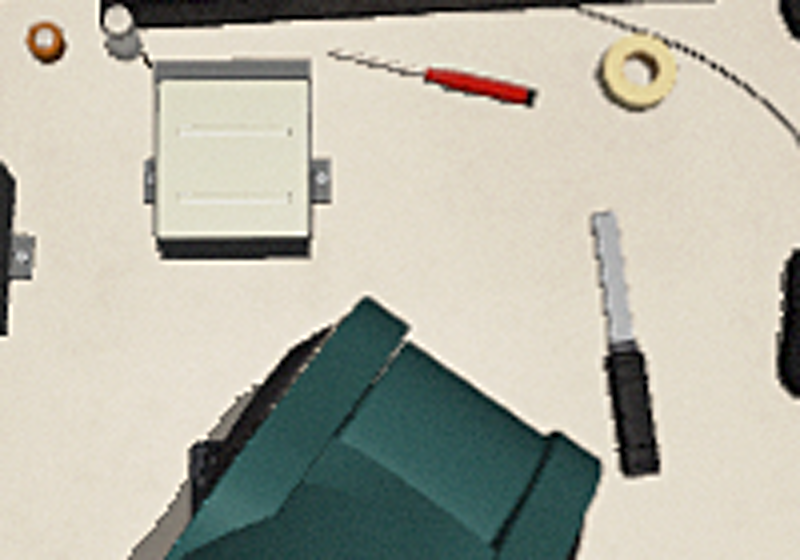

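View pics/s1full.png

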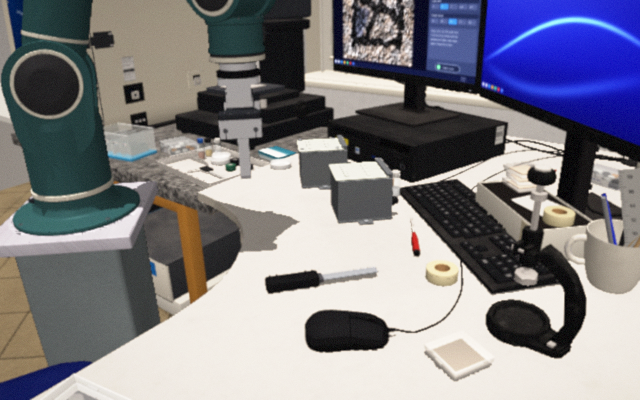

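```bash
python3 - <<'E'
from h import *
p=env.state()["position"]
print("tcp side",proj("side",[p,p+[0,0,.1]]).round(),"top",proj("top",[p]).round())
print("origin",proj("side",[[0,0,0]]).round(),proj("top",[[0,0,0]]).round(), "axes top",proj("top",[[.4,0,0],[.6,0,0],[.4,.2,0]]).round())
# where could the fingertip at side (246,178) be: points along ray
K,d,c,M=cam("side");u=cv2.undistortPoints(np.array([[[246.,178.]]]),K,d)[0,0];r=M@[u[0],u[1],1]
for y in(-.2,-.1,0,.1,.2):print(np.round(c+r*(y-c[1])/r[1],3))
print({k:np.round(v,3).tolist() for k,v in env.state().items()})
E
```

```text
tcp side [[247. 196.]
 [243. 144.]] top [[327. 257.]]
origin [[ 78. 209.]] [[251. 409.]] axes top [[252. 254.]
 [253. 181.]
 [179. 254.]]
[ 0.388 -0.2    0.117]
[ 0.385 -0.1    0.081]
[0.382 0.    0.046]
[0.379 0.1   0.01 ]
[ 0.376  0.2   -0.025]
{'time': 5.367, 'joints': [-0.221, 0.245, 0.705, 2.17, -0.224, 0.796, 2.191], 'qd': [0.072, 0.033, 0.03, -0.052, -0.022, 0.003, 0.103], 'tau': [-3.486, -48.278, 5.632, -31.505, 0.647, -0.201, -2.436], 'position': [0.387, -0.197, 0.08], 'eef_rot': [0.0, 0.003, 1.0, 0.001], 'wrist_force': [0.837, -1.005, 0.133], 'wrist_torque': [-0.039, 0.052, 0.088], 'grip_width': 0.0}
```

```bash
python3 - <<'E'
from h import *
s=cv2.imread("pics/s1full.png")
cv2.imwrite("pics/s1c.png",cv2.resize(s[0:200,170:330],None,fx=3,fy=3,interpolation=cv2.INTER_CUBIC))
E
```

```text
(no output)
```

View pics/s1c.png

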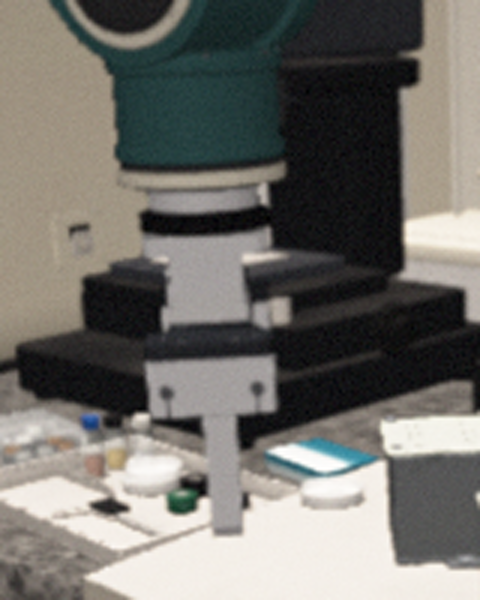

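The lever hasn't moved, and my lever position still holds. The fingertip shows at side pixel (246,178), but the reported TCP projects to (247,196). That puts the real tips about 37 mm above the reported z, if y is right; the apparent width of the gripper body supports that y. I'll go back and lower the gripper slowly while watching the force.

```bash
python3 -m crank '[{"ax":0,"ay":0,"az":0.05,"tx":1.4,"ty":-3.6,"tz":0,"gripper":1},{"ax":0,"ay":0,"az":0.05,"tx":1.3,"ty":-3.6,"tz":0,"gripper":1},{"ax":0,"ay":0,"az":0,"tx":1.3,"ty":-3.6,"tz":0,"gripper":1},{"ax":0,"ay":0,"az":0,"tx":1.3,"ty":-3.6,"tz":0,"gripper":1},{"ax":0,"ay":0,"az":0,"tx":1.3,"ty":-3.6,"tz":0,"gripper":1}]'
python3 -m crank '[{"ax":0,"ay":0,"az":0,"tx":0,"ty":0,"tz":0,"gripper":1},{"ax":0,"ay":0,"az":0,"tx":0,"ty":0,"tz":0,"gripper":1},{"ax":0,"ay":0,"az":0,"tx":0,"ty":0,"tz":0,"gripper":1},{"ax":0,"ay":0,"az":0,"tx":0,"ty":0,"tz":0,"gripper":1},{"ax":0,"ay":0,"az":0,"tx":0,"ty":0,"tz":0,"gripper":1}]'
python3 - <<'E'
from h import *
s=env.camera("side")[:,:,::-1];cv2.imwrite("pics/s2full.png",s)
p=env.state()["position"];print(p,env.state()["grip_width"],proj("side",[p,p+[0,.04,0],p-[0,.04,0],p+[0,0,.037],[.453,-.391,.0],[.453,-.391,.02]]).round())
cv2.imwrite("pics/s2.png",cv2.resize(s[170:320,210:400],None,fx=4,fy=4,interpolation=cv2.INTER_CUBIC))
E
```

```text
time: 5.78
position: [0.4529, -0.3837, 0.0802]
eef_rot: [0.0, -0.044, 0.999, -0.0]
wrist_force: [-0.6, 0.1, -0.0]
grip_width: 0.0304
time: 6.2
position: [0.4528, -0.3802, 0.0799]
eef_rot: [0.0, -0.045, 0.999, 0.0]
wrist_force: [0.2, -0.2, 0.1]
grip_width: 0.0636
[ 0.45287167 -0.38029325  0.07996629] 0.06811385644047982 [[290. 237.]
 [288. 226.]
 [293. 249.]
 [289. 215.]
 [293. 285.]
 [293. 275.]]
```

View pics/s2.png

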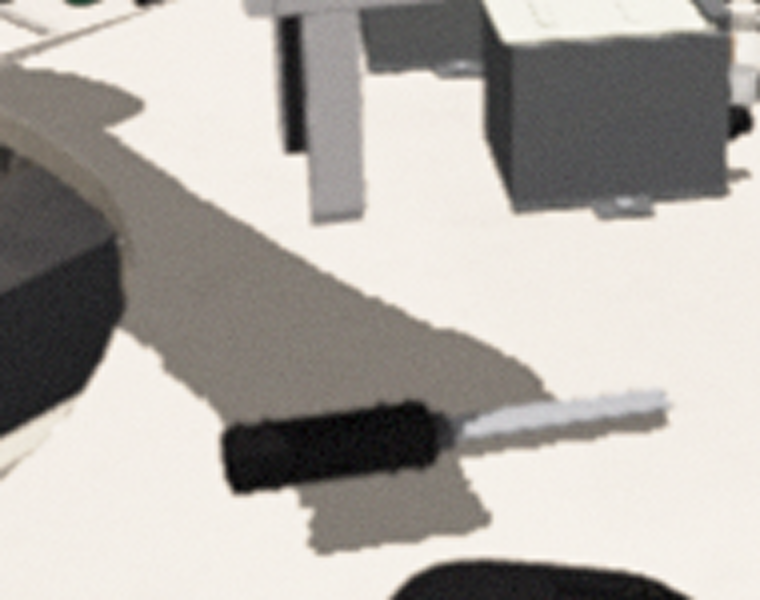

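The tips bracket (289,216), which again fits a tool about 37 mm higher than reported (or about 76 mm off in y). Lowering gently will tell me which: if it's the y case, the desk will push back at a reported z of about 0.

```bash
python3 -m crank '[{"ax":0,"ay":0,"az":0.01,"tx":0,"ty":-1.1,"tz":-2,"gripper":1},{"ax":0,"ay":0,"az":0,"tx":0,"ty":0,"tz":-2.5,"gripper":1},{"ax":0,"ay":0,"az":0,"tx":0,"ty":0,"tz":-1.5,"gripper":1},{"ax":0,"ay":0,"az":0,"tx":0,"ty":0,"tz":-1,"gripper":1},{"ax":0,"ay":0,"az":0,"tx":0,"ty":0,"tz":-0.5,"gripper":1}]'
python3 -m crank '[{"ax":0,"ay":0,"az":0,"tx":0,"ty":0,"tz":-0.3,"gripper":1},{"ax":0,"ay":0,"az":0,"tx":0,"ty":0,"tz":-0.3,"gripper":1},{"ax":0,"ay":0,"az":0,"tx":0,"ty":0,"tz":-0.3,"gripper":1}]'
python3 -m crank '[{"ax":0,"ay":0,"az":0,"tx":0,"ty":0,"tz":-0.3,"gripper":1},{"ax":0,"ay":0,"az":0,"tx":0,"ty":0,"tz":-0.3,"gripper":1},{"ax":0,"ay":0,"az":0,"tx":0,"ty":0,"tz":0,"gripper":1}]'
```

```text
time: 6.67
position: [0.4524, -0.3914, 0.0036]
eef_rot: [-0.0, -0.05, 0.999, 0.0]
wrist_force: [0.1, 0.1, 0.5]
grip_width: 0.0938
time: 6.92
position: [0.4531, -0.3924, -0.0039]
eef_rot: [0.001, -0.049, 0.999, -0.0]
wrist_force: [-0.0, 0.5, -0.1]
grip_width: 0.0939
time: 7.17
position: [0.4525, -0.3921, -0.0108]
eef_rot: [-0.0, -0.049, 0.999, 0.0]
wrist_force: [-0.9, -0.4, 0.3]
grip_width: 0.094
```

There was no contact at z = -0.011, so it is a z offset.

```bash
python3 -m crank '[{"ax":0,"ay":0,"az":0,"tx":0,"ty":0,"tz":-0.5,"gripper":1},{"ax":0,"ay":0,"az":0,"tx":0,"ty":0,"tz":-0.5,"gripper":1},{"ax":0,"ay":0,"az":0,"tx":0,"ty":0,"tz":-0.3,"gripper":1},{"ax":0,"ay":0,"az":0,"tx":0,"ty":0,"tz":-0.3,"gripper":1}]'
python3 -m crank '[{"ax":0,"ay":0,"az":0,"tx":0,"ty":0,"tz":-0.3,"gripper":1},{"ax":0,"ay":0,"az":0,"tx":0,"ty":0,"tz":-0.2,"gripper":1},{"ax":0,"ay":0,"az":0,"tx":0,"ty":0,"tz":0,"gripper":1}]'
python3 - <<'E'
from h import *
s=env.camera("side")[:,:,::-1];cv2.imwrite("pics/s3full.png",s)
print(proj("side",[[.453,-.391-.06,.0],[.453,-.391-.05,.0]]).round())
cv2.imwrite("pics/s3.png",cv2.resize(s[190:320,230:390],None,fx=4,fy=4,interpolation=cv2.INTER_CUBIC))
E
```

```text
time: 7.5
position: [0.4524, -0.3921, -0.027]
eef_rot: [-0.0, -0.049, 0.999, 0.0]
wrist_force: [0.7, 0.7, -0.5]
grip_width: 0.0941
time: 7.75
position: [0.4524, -0.3921, -0.0319]
eef_rot: [-0.0, -0.049, 0.999, 0.0]
wrist_force: [-0.2, 0.8, -0.4]
grip_width: 0.094
[[297. 307.]
 [296. 303.]]
```

View pics/s3.png

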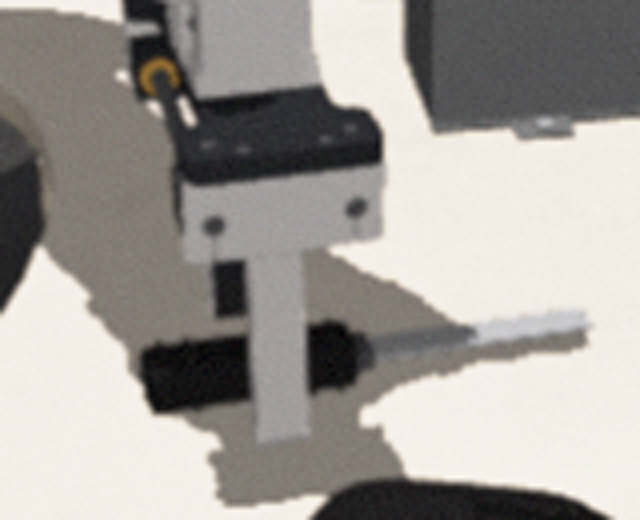

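The fingers straddle the handle. The near tip is at about (300,300), whereas a tip on the desk would be at row 307, so it is still about 13 mm up. I'll lower a bit further.

```bash
python3 -m crank '[{"ax":0,"ay":0,"az":0,"tx":0,"ty":0,"tz":-0.3,"gripper":1},{"ax":0,"ay":0,"az":0,"tx":0,"ty":0,"tz":-0.2,"gripper":1},{"ax":0,"ay":0,"az":0,"tx":0,"ty":0,"tz":0,"gripper":1}]'
python3 -m crank '[{"ax":0,"ay":0,"az":0,"tx":0,"ty":0,"tz":-0.2,"gripper":1},{"ax":0,"ay":0,"az":0,"tx":0,"ty":0,"tz":-0.1,"gripper":1},{"ax":0,"ay":0,"az":0,"tx":0,"ty":0,"tz":0,"gripper":1}]'
```

```text
time: 8.05
position: [0.4528, -0.3924, -0.0357]
eef_rot: [0.0, -0.049, 0.999, 0.0]
wrist_force: [-2.9, 4.5, 16.3]
grip_width: 0.094
time: 8.3
position: [0.4531, -0.3925, -0.0361]
eef_rot: [0.001, -0.049, 0.999, 0.0]
wrist_force: [-17.4, 20.6, 72.2]
grip_width: 0.0942
```

Contact puts the desk at a reported z of about -0.0355, so the true offset is +36 mm. I'll back off straight away and then grip.

```bash
python3 -m crank '[{"ax":0,"ay":0,"az":0,"tx":0,"ty":0,"tz":0.7,"gripper":1},{"ax":0,"ay":0,"az":0,"tx":0,"ty":0,"tz":0,"gripper":1}]'
python3 -m crank '[{"ax":0,"ay":0,"az":0,"tx":0,"ty":0,"tz":0,"gripper":0},{"ax":0,"ay":0,"az":0,"tx":0,"ty":0,"tz":0,"gripper":0},{"ax":0,"ay":0,"az":0,"tx":0,"ty":0,"tz":0,"gripper":0},{"ax":0,"ay":0,"az":0,"tx":0,"ty":0,"tz":0,"gripper":0},{"ax":0,"ay":0,"az":0,"tx":0,"ty":0,"tz":0,"gripper":0}]'
python3 -m crank '[{"ax":0,"ay":0,"az":0,"tx":0,"ty":0,"tz":0,"gripper":0},{"ax":0,"ay":0,"az":0,"tx":0,"ty":0,"tz":0,"gripper":0},{"ax":0,"ay":0,"az":0,"tx":0,"ty":0,"tz":0,"gripper":0},{"ax":0,"ay":0,"az":0,"tx":0,"ty":0,"tz":0,"gripper":0},{"ax":0,"ay":0,"az":0,"tx":0,"ty":0,"tz":0,"gripper":0}]'
python3 -m crank '[{"ax":0,"ay":0,"az":0,"tx":0,"ty":0,"tz":0,"gripper":0},{"ax":0,"ay":0,"az":0,"tx":0,"ty":0,"tz":0,"gripper":0},{"ax":0,"ay":0,"az":0,"tx":0,"ty":0,"tz":0,"gripper":0}]'
```

```text
time: 8.47
position: [0.4532, -0.3927, -0.0311]
eef_rot: [0.001, -0.049, 0.999, -0.001]
wrist_force: [0.4, 0.4, 0.3]
grip_width: 0.0943
time: 8.88
position: [0.4524, -0.3921, -0.0328]
eef_rot: [-0.0, -0.049, 0.999, 0.0]
wrist_force: [-0.6, 0.5, 0.3]
grip_width: 0.0641
time: 9.3
position: [0.4526, -0.3922, -0.0325]
eef_rot: [0.0, -0.049, 0.999, -0.0]
wrist_force: [1.0, -0.3, 0.8]
grip_width: 0.0309
time: 9.55
position: [0.4526, -0.3922, -0.0325]
eef_rot: [0.0, -0.049, 0.999, -0.0]
wrist_force: [-0.6, -0.1, 0.7]
grip_width: 0.0239
```

The lever is gripped at 23.9 mm. Blade mid-height is reported z + 0.0425, so I'll carry it to 20 mm in front of the notch.

```bash
python3 -m crank '[{"ax":0,"ay":0,"az":0,"tx":0,"ty":0,"tz":1,"gripper":0},{"ax":0,"ay":0,"az":0,"tx":-1,"ty":0,"tz":2.5,"gripper":0},{"ax":0,"ay":0,"az":0,"tx":-2,"ty":1,"tz":2.5,"gripper":0},{"ax":0,"ay":0,"az":-0.05,"tx":-2,"ty":2.5,"tz":1.5,"gripper":0},{"ax":0,"ay":0,"az":-0.06,"tx":-0.6,"ty":3.5,"tz":0,"gripper":0}]'
python3 -m crank '[{"ax":0,"ay":0,"az":0,"tx":0,"ty":3.5,"tz":0,"gripper":0},{"ax":0,"ay":0,"az":0,"tx":0,"ty":3.5,"tz":0,"gripper":0},{"ax":0,"ay":0,"az":0,"tx":0,"ty":3.5,"tz":0,"gripper":0},{"ax":0,"ay":0,"az":0,"tx":0,"ty":3.5,"tz":0,"gripper":0},{"ax":0,"ay":0,"az":0,"tx":0,"ty":3.0,"tz":0,"gripper":0}]'
python3 -m crank '[{"ax":0,"ay":0,"az":0,"tx":0,"ty":2.5,"tz":0,"gripper":0},{"ax":0,"ay":0,"az":0,"tx":0,"ty":0,"tz":0,"gripper":0}]'
```

```text
time: 9.97
position: [0.3946, -0.3248, 0.0456]
eef_rot: [0.002, 0.009, 1.0, -0.001]
wrist_force: [1.4, 0.2, -0.6]
grip_width: 0.0241
time: 10.38
position: [0.3963, -0.15, 0.043]
eef_rot: [0.0, 0.005, 1.0, 0.0]
wrist_force: [-0.6, -0.0, -1.1]
grip_width: 0.0237
time: 10.55
position: [0.3966, -0.1228, 0.0429]
eef_rot: [0.0, 0.003, 1.0, 0.001]
wrist_force: [0.6, -0.1, -0.4]
grip_width: 0.0233
```

```bash
python3 -m crank '[{"ax":0,"ay":0,"az":0,"tx":0,"ty":-0.4,"tz":0,"gripper":0},{"ax":0,"ay":0,"az":0,"tx":0,"ty":0,"tz":0,"gripper":0},{"ax":0,"ay":0,"az":0,"tx":0,"ty":0,"tz":0,"gripper":0}]'
python3 - <<'E'
from h import *
s=env.camera("side")[:,:,::-1];t=env.camera("top")[:,:,::-1];cv2.imwrite("pics/s4full.png",s);cv2.imwrite("pics/t4full.png",t)
p=env.state()["position"];print(p)
for z in(.075,.085,.095):print(z,proj("side",[[p[0]+.141,-.127-.008,z],[p[0]+.06,-.135,z]]).round(1).tolist(),proj("top",[[p[0]+.141,-.127,z]]).round(1))
print("notch",proj("side",[[.557,-.127,.085]]),"front rim near corner",proj("side",[[.557,-.1775,.09],[.557,-.1775,0]]).round(1).tolist())
a=cv2.resize(s[120:240,230:390],(640,480),interpolation=cv2.INTER_CUBIC)
b=cv2.resize(t[170:240,250:360],(0,0),fx=5,fy=5,interpolation=cv2.INTER_CUBIC)
cv2.imwrite("pics/v4.png",a);cv2.imwrite("pics/v4t.png",b)
E
```

```text
time: 10.8
position: [0.3967, -0.1325, 0.0428]
eef_rot: [0.0, 0.007, 1.0, -0.0]
wrist_force: [-0.0, -0.7, -0.9]
grip_width: 0.0234
[ 0.39647582 -0.13224872  0.04262833]
0.075 [[322.3, 181.8], [282.3, 184.5]] [[298.  197.9]]
0.085 [[322.2, 177.1], [282.0, 179.8]] [[297.9 197.2]]
0.095 [[322.1, 172.5], [281.8, 175.1]] [[297.7 196.5]]
notch [[331.16464605 175.20470467]] front rim near corner [[335.3, 181.4], [335.7, 223.5]]
```

View pics/v4.png

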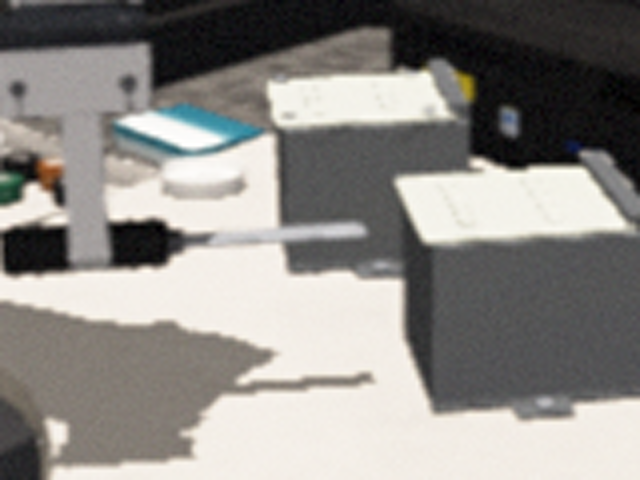

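The blade tip is at (321,177.5), against a prediction of (322,177) for a level blade at 85 mm, so the height is right. The box's front rim sits about 3 px further right than predicted, so the wall is at roughly x 0.559–0.561. Before inserting, I'll tilt in free air to see how the 36 mm offset behaves when the tool turns.

```bash
python3 -m crank '[{"ax":0,"ay":-0.12,"az":0,"tx":0,"ty":0.4,"tz":0,"gripper":0},{"ax":0,"ay":-0.12,"az":0,"tx":0,"ty":0,"tz":0,"gripper":0},{"ax":0,"ay":-0.11,"az":0,"tx":0,"ty":0,"tz":0,"gripper":0},{"ax":0,"ay":0,"az":0,"tx":0,"ty":0,"tz":0,"gripper":0}]'
python3 - <<'E'
from h import *
s=env.camera("side")[:,:,::-1];cv2.imwrite("pics/s5full.png",s)
st=env.state();p=st["position"];print(p,st["eef_rot"],st["joints"])
th=.35;c,q=np.cos(th),np.sin(th)
for n,h in(("A",.0425),("B",.0065)):
    b=np.array([p[0],0,p[2]+(.036 if n=="B" else 0)])
    f=lambda X,Z:[b[0]+X*c-Z*q,p[1]-.008,b[2]+X*q+Z*c]
    print(n,proj("side",[f(.141,h),f(.05,h)]).round(1).tolist())
cv2.imwrite("pics/v5.png",cv2.resize(s[100:240,230:390],(640,560),interpolation=cv2.INTER_CUBIC))
E
```

```text
time: 11.23
position: [0.3951, -0.1248, 0.0416]
eef_rot: [0.158, 0.005, 0.987, 0.005]
wrist_force: [0.5, 0.4, -0.5]
grip_width: 0.0239
[ 0.39641334 -0.12527264  0.04204505] [0.15623218 0.00608995 0.98768792 0.0051948 ] [-0.21652126  0.1151111   0.57572848  2.47563821 -0.58021459  0.32437436
  2.43519618]
A [[310.1, 156.1], [267.7, 173.8]]
B [[316.2, 154.7], [273.8, 172.3]]
```

View pics/v5.png

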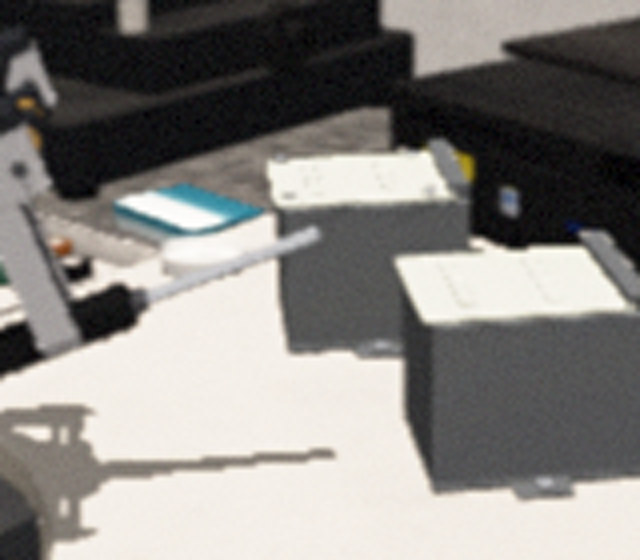

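The tip is at (309.5,158.3), which matches case A (310,156): the reported point turns rigidly with the tool. Next I'll level the lever and insert it.

```bash
python3 -m crank '[{"ax":0,"ay":0.12,"az":0,"tx":0,"ty":0,"tz":0,"gripper":0},{"ax":0,"ay":0.12,"az":0,"tx":0,"ty":0,"tz":0,"gripper":0},{"ax":0,"ay":0.11,"az":0,"tx":0,"ty":0,"tz":0,"gripper":0},{"ax":0,"ay":0,"az":0,"tx":0,"ty":0,"tz":0,"gripper":0},{"ax":0,"ay":0,"az":0,"tx":0,"ty":0,"tz":0,"gripper":0}]'
python3 -m crank '[{"ax":0,"ay":0,"az":0,"tx":1,"ty":0,"tz":0,"gripper":0},{"ax":0,"ay":0,"az":0,"tx":1,"ty":0,"tz":0,"gripper":0},{"ax":0,"ay":0,"az":0,"tx":1,"ty":0,"tz":0,"gripper":0},{"ax":0,"ay":0,"az":0,"tx":0,"ty":0,"tz":0,"gripper":0}]'
```

```text
time: 11.7
position: [0.4002, -0.1242, 0.0417]
eef_rot: [-0.005, 0.004, 1.0, 0.005]
wrist_force: [-0.3, -0.3, -1.7]
grip_width: 0.0238
time: 12.03
position: [0.4309, -0.1234, 0.0421]
eef_rot: [-0.003, 0.005, 1.0, 0.006]
wrist_force: [-0.6, 1.1, -1.0]
grip_width: 0.0238
```

```bash
python3 -m crank '[{"ax":0,"ay":0,"az":0,"tx":1,"ty":-0.1,"tz":0,"gripper":0},{"ax":0,"ay":0,"az":0,"tx":1,"ty":-0.1,"tz":0,"gripper":0},{"ax":0,"ay":0,"az":0,"tx":0.9,"ty":0,"tz":0,"gripper":0},{"ax":0,"ay":0,"az":0,"tx":0,"ty":0,"tz":0,"gripper":0},{"ax":0,"ay":0,"az":0,"tx":0,"ty":0,"tz":0,"gripper":0}]'
python3 - <<'E'
from h import *
s=env.camera("side")[:,:,::-1];t=env.camera("top")[:,:,::-1];cv2.imwrite("pics/s6full.png",s);cv2.imwrite("pics/t6full.png",t)
# bright blade left of box front: visible blade extent in side rows
for r in range(172,184,2):print(r,s[r,300:345,:].mean(1).round().astype(int).tolist())
E
```

```text
time: 12.45
position: [0.458, -0.1253, 0.0417]
eef_rot: [-0.004, 0.005, 1.0, 0.006]
wrist_force: [0.5, -0.5, -0.1]
grip_width: 0.0241
172 [40, 60, 82, 82, 89, 86, 88, 88, 83, 85, 88, 84, 85, 88, 84, 87, 82, 82, 84, 85, 88, 85, 85, 84, 84, 84, 84, 85, 87, 79, 74, 124, 213, 241, 241, 240, 240, 241, 240, 240, 241, 239, 232, 228, 236]
174 [15, 20, 45, 61, 69, 77, 83, 86, 80, 83, 85, 89, 88, 84, 87, 87, 86, 93, 105, 111, 115, 116, 123, 125, 126, 129, 133, 136, 138, 136, 129, 121, 146, 220, 240, 241, 241, 240, 240, 240, 240, 241, 238, 235, 233]
176 [20, 21, 14, 40, 45, 50, 78, 90, 96, 93, 92, 94, 99, 97, 93, 102, 135, 174, 199, 201, 202, 206, 210, 212, 207, 209, 211, 204, 206, 203, 208, 192, 148, 156, 222, 241, 242, 240, 238, 240, 240, 240, 240, 239, 233]
178 [20, 20, 27, 48, 54, 58, 72, 97, 111, 116, 113, 113, 116, 123, 132, 137, 146, 143, 144, 141, 148, 149, 151, 147, 147, 141, 137, 132, 126, 119, 114, 102, 88, 83, 137, 214, 241, 243, 243, 243, 241, 242, 241, 240, 241]
180 [11, 13, 22, 47, 57, 59, 74, 86, 87, 93, 93, 88, 87, 88, 86, 85, 86, 83, 83, 84, 81, 85, 85, 82, 85, 80, 84, 84, 83, 83, 66, 55, 50, 46, 62, 113, 171, 192, 196, 195, 190, 189, 189, 189, 175]
182 [22, 21, 33, 65, 81, 80, 87, 83, 90, 90, 85, 84, 83, 85, 83, 86, 83, 84, 85, 83, 89, 86, 83, 84, 87, 86, 84, 85, 82, 85, 68, 59, 51, 52, 52, 51, 53, 60, 83, 91, 95, 100, 99, 101, 97]
```

The blade enters the wall at column ~332, where the front face is, at roughly 40 mm depth and with no force. Now I'll pry.

```bash
python3 -m crank '[{"ax":0,"ay":0,"az":0,"tx":0.1,"ty":0,"tz":-0.3,"gripper":0},{"ax":0,"ay":-0.1,"az":0,"tx":0.46,"ty":0,"tz":-0.97,"gripper":0},{"ax":0,"ay":-0.1,"az":0,"tx":0.55,"ty":0,"tz":-0.92,"gripper":0},{"ax":0,"ay":0,"az":0,"tx":0,"ty":0,"tz":0,"gripper":0}]'
python3 - <<'E'
from h import *
s=env.camera("side")[:,:,::-1];cv2.imwrite("pics/s7full.png",s);print({k:np.round(v,3).tolist() for k,v in env.state().items() if k in("position","eef_rot","wrist_force","joints","time")})
for c in(325,335,345):print(s[155:190,c].mean(1).round().astype(int).tolist())
E
```

```text
time: 12.88
position: [0.4658, -0.1257, 0.0184]
eef_rot: [0.097, 0.005, 0.995, 0.007]
wrist_force: [-2.4, -0.9, 1.5]
grip_width: 0.0236
{'time': 12.933, 'joints': [-0.212, 0.338, 0.522, 2.248, -0.528, 0.47, 2.289], 'position': [0.467, -0.125, 0.019], 'eef_rot': [0.095, 0.005, 0.995, 0.008], 'wrist_force': [-1.076, 0.59, 1.687]}
[86, 88, 92, 87, 86, 89, 86, 89, 88, 84, 89, 89, 88, 87, 82, 87, 83, 82, 83, 85, 86, 108, 153, 196, 207, 194, 136, 88, 83, 98, 147, 172, 129, 108, 163]
[87, 86, 89, 83, 85, 84, 84, 87, 144, 231, 241, 241, 240, 241, 240, 240, 240, 240, 240, 241, 241, 240, 235, 218, 179, 115, 61, 53, 55, 53, 54, 52, 49, 50, 53]
[84, 86, 84, 84, 87, 86, 89, 118, 195, 238, 241, 240, 241, 242, 242, 242, 238, 240, 239, 238, 226, 224, 239, 240, 220, 157, 124, 93, 84, 95, 86, 89, 88, 85, 87]
```

```bash
python3 -m crank '[{"ax":0,"ay":-0.05,"az":0,"tx":0.31,"ty":0,"tz":-0.43,"gripper":0},{"ax":0,"ay":0,"az":0,"tx":0,"ty":0,"tz":0,"gripper":0}]'
python3 -m crank '[{"ax":0,"ay":-0.05,"az":0,"tx":0.32,"ty":0,"tz":-0.42,"gripper":0},{"ax":0,"ay":0,"az":0,"tx":0,"ty":0,"tz":0,"gripper":0}]'
python3 -m crank '[{"ax":0,"ay":-0.05,"az":0,"tx":0.36,"ty":0,"tz":-0.4,"gripper":0},{"ax":0,"ay":0,"az":0,"tx":0,"ty":0,"tz":0,"gripper":0}]'
python3 - <<'E'
from h import *
s=env.camera("side")[:,:,::-1];cv2.imwrite("pics/s8full.png",s);print({k:np.round(v,3).tolist() for k,v in env.state().items() if k in("position","eef_rot","wrist_force","joints","time")})
d=cv2.absdiff(s,cv2.imread("pics/s7full.png")).max(2);ys,xs=np.where(d[150:200,325:410]>40);print("changed px over box",len(xs),xs.min()+325 if len(xs) else 0,xs.max()+325 if len(xs) else 0)
E
```

```text
time: 13.1
position: [0.4714, -0.1249, 0.0153]
eef_rot: [0.121, 0.004, 0.993, 0.008]
wrist_force: [-0.1, -0.9, 0.3]
grip_width: 0.0237
time: 13.27
position: [0.4747, -0.1249, 0.011]
eef_rot: [0.145, 0.004, 0.989, 0.008]
wrist_force: [-0.3, -0.5, 0.9]
grip_width: 0.0238
time: 13.43
position: [0.4782, -0.1247, 0.0072]
eef_rot: [0.168, 0.004, 0.986, 0.009]
wrist_force: [-1.1, 0.4, -0.1]
grip_width: 0.0241
{'time': 13.483, 'joints': [0.032, 0.315, 0.267, 2.338, -0.823, 0.256, 2.612], 'position': [0.478, -0.125, 0.007], 'eef_rot': [0.167, 0.004, 0.986, 0.009], 'wrist_force': [-3.419, 2.439, -1.86]}
changed px over box 228 325 377
```

```bash
python3 - <<'E'
from h import *
for n in(4,6,7,8):
    s=cv2.imread(f"pics/s{n}full.png").mean(2).round().astype(int)
    print(n,"col340",s[160:184,340].tolist(),"col370",s[155:184,370].tolist())
s=cv2.imread("pics/s8full.png");m=s.mean(2)
# blade brightest row per column
print([(c,int(m[165:200,c].argmax()+165),int(m[165:200,c].max())) for c in range(306,334,3)])
p=env.state()["position"];th=.335;c,q=np.cos(th),np.sin(th)
f=lambda X,Z=.0425:[p[0]+X*c-Z*q,p[1]-.008,p[2]+X*q+Z*c]
print("expected blade",proj("side",[f(.055),f(.075),f(.095),f(.14)]).round(1).tolist(),f(.097),f(.14))
E
```

```text
4 col340 [89, 87, 96, 171, 236, 241, 235, 230, 236, 238, 238, 240, 241, 240, 241, 240, 240, 241, 243, 239, 191, 137, 95, 90] col370 [21, 17, 18, 12, 9, 27, 130, 236, 243, 240, 240, 239, 240, 239, 240, 240, 239, 240, 239, 239, 236, 241, 240, 194, 131, 96, 86, 84, 87]
6 col340 [88, 84, 100, 172, 238, 240, 235, 230, 236, 235, 240, 240, 241, 241, 240, 240, 240, 240, 241, 240, 190, 135, 95, 85] col370 [14, 20, 14, 16, 13, 27, 129, 236, 243, 241, 238, 240, 240, 241, 239, 241, 240, 241, 241, 240, 237, 241, 240, 194, 130, 93, 84, 87, 85]
7 col340 [85, 82, 100, 169, 236, 240, 234, 227, 236, 238, 238, 240, 241, 240, 240, 240, 240, 240, 244, 237, 194, 135, 93, 85] col370 [16, 15, 17, 18, 11, 25, 128, 236, 243, 240, 239, 240, 240, 239, 240, 239, 239, 241, 239, 238, 238, 241, 239, 195, 127, 89, 87, 86, 80]
8 col340 [92, 130, 215, 239, 234, 231, 237, 238, 238, 240, 239, 241, 239, 240, 240, 240, 241, 234, 175, 90, 90, 126, 104, 86] col370 [17, 17, 16, 16, 18, 24, 131, 235, 242, 239, 240, 239, 239, 240, 240, 237, 237, 241, 236, 230, 240, 241, 189, 109, 117, 103, 84, 84, 88]
[(306, 196, 238), (309, 192, 238), (312, 191, 240), (315, 189, 241), (318, 190, 239), (321, 191, 240), (324, 191, 240), (327, 191, 239), (330, 165, 212), (333, 167, 241)]
expected blade [[311.8, 186.5], [321.0, 182.8], [330.2, 179.1], [350.8, 170.9]] [np.float64(0.555822801474299), np.float64(-0.13282932463091077), np.float64(0.07945739643861971)] [np.float64(0.5964324447885025), np.float64(-0.13282932463091077), np.float64(0.09359447074319754)]
```

The cover's front edge has risen about 2 px (~3.5 mm), so the blade is bearing on it. Continuing.

```bash
python3 -m crank '[{"ax":0,"ay":-0.03,"az":0,"tx":0.2,"ty":0,"tz":-0.3,"gripper":0},{"ax":0,"ay":0,"az":0,"tx":0,"ty":0,"tz":0,"gripper":0}]'
cat > chk.py <<'E'
from h import *
import sys
n=sys.argv[1];s=env.camera("side")[:,:,::-1];cv2.imwrite(f"pics/s{n}full.png",s);m=s.mean(2).round().astype(int)
print({k:np.round(v,3).tolist() for k,v in env.state().items() if k in("position","eef_rot","wrist_force","joints","time")})
print("col340",m[155:184,340].tolist(),"col370",m[150:184,370].tolist())
E
python3 chk.py 9
```

```text
time: 13.65
position: [0.4808, -0.1247, 0.0045]
eef_rot: [0.183, 0.003, 0.983, 0.008]
wrist_force: [-0.3, 1.3, 1.3]
grip_width: 0.0237
{'time': 13.7, 'joints': [0.121, 0.316, 0.174, 2.355, -0.941, 0.207, 2.74], 'position': [0.481, -0.125, 0.005], 'eef_rot': [0.183, 0.004, 0.983, 0.009], 'wrist_force': [-2.764, 0.772, -0.464]}
col340 [90, 90, 88, 88, 85, 113, 194, 238, 238, 232, 237, 236, 240, 239, 240, 239, 240, 239, 240, 240, 242, 240, 181, 79, 53, 88, 121, 99, 88] col370 [22, 14, 11, 17, 13, 22, 18, 23, 14, 17, 29, 129, 237, 242, 240, 240, 241, 240, 239, 239, 240, 236, 235, 241, 236, 239, 237, 180, 99, 122, 103, 87, 83, 90]
```

The wrist joint is near its limit (j6 = 0.207, limit 0.19). From here I'll push the handle down without turning the tool.

```bash
python3 -m crank '[{"ax":0,"ay":0,"az":0,"tx":0.15,"ty":0,"tz":-0.4,"gripper":0},{"ax":0,"ay":0,"az":0,"tx":0,"ty":0,"tz":0,"gripper":0}]'
python3 chk.py 10
python3 -m crank '[{"ax":0,"ay":0,"az":0,"tx":0.15,"ty":0,"tz":-0.4,"gripper":0},{"ax":0,"ay":0,"az":0,"tx":0,"ty":0,"tz":0,"gripper":0}]'
python3 chk.py 11
```

```text
time: 13.87
position: [0.4826, -0.1247, 0.0006]
eef_rot: [0.183, 0.003, 0.983, 0.008]
wrist_force: [-3.5, 0.9, 1.2]
grip_width: 0.0239
{'time': 13.917, 'joints': [0.125, 0.328, 0.167, 2.353, -0.979, 0.199, 2.778], 'position': [0.483, -0.125, 0.001], 'eef_rot': [0.183, 0.003, 0.983, 0.008], 'wrist_force': [-3.953, 0.542, 0.904]}
col340 [82, 86, 88, 82, 89, 152, 237, 237, 226, 234, 236, 238, 239, 239, 240, 240, 240, 239, 240, 240, 239, 181, 103, 60, 51, 78, 121, 100, 83] col370 [19, 24, 8, 14, 18, 20, 20, 15, 12, 24, 129, 233, 241, 239, 240, 239, 239, 239, 239, 238, 236, 239, 238, 239, 241, 238, 215, 135, 82, 122, 101, 87, 88, 85]
time: 14.08
position: [0.4843, -0.1247, -0.0033]
eef_rot: [0.183, 0.003, 0.983, 0.008]
wrist_force: [-0.6, 0.9, 1.6]
grip_width: 0.0236
{'time': 14.133, 'joints': [0.132, 0.339, 0.157, 2.351, -1.02, 0.191, 2.819], 'position': [0.484, -0.125, -0.003], 'eef_rot': [0.183, 0.003, 0.983, 0.008], 'wrist_force': [-1.309, 0.027, 2.067]}
col340 [89, 84, 87, 87, 135, 211, 234, 223, 222, 234, 238, 237, 240, 238, 238, 239, 239, 239, 241, 241, 197, 123, 69, 57, 44, 72, 124, 100, 85] col370 [10, 21, 20, 15, 15, 22, 18, 20, 16, 30, 129, 234, 242, 240, 238, 240, 239, 240, 239, 237, 238, 239, 237, 231, 239, 241, 189, 85, 69, 120, 99, 86, 87, 85]
```

```bash
python3 -m crank '[{"ax":0,"ay":0.03,"az":0,"tx":0,"ty":0,"tz":-0.5,"gripper":0},{"ax":0,"ay":0,"az":0,"tx":0,"ty":0,"tz":0,"gripper":0}]'
python3 chk.py 12
python3 -m crank '[{"ax":0,"ay":0.03,"az":0,"tx":0,"ty":0,"tz":-0.5,"gripper":0},{"ax":0,"ay":0,"az":0,"tx":0,"ty":0,"tz":0,"gripper":0}]'
python3 chk.py 13
```

```text
time: 14.3
position: [0.4844, -0.1249, -0.0081]
eef_rot: [0.168, 0.003, 0.986, 0.007]
wrist_force: [-2.3, -1.4, 1.4]
grip_width: 0.0238
{'time': 14.35, 'joints': [0.055, 0.359, 0.236, 2.332, -0.95, 0.225, 2.736], 'position': [0.484, -0.125, -0.008], 'eef_rot': [0.169, 0.003, 0.986, 0.007], 'wrist_force': [-0.193, -1.838, 0.961]}
col340 [82, 88, 82, 112, 187, 238, 238, 224, 232, 236, 240, 239, 240, 239, 238, 239, 240, 238, 236, 205, 144, 96, 66, 58, 38, 71, 123, 102, 87] col370 [16, 18, 14, 13, 17, 16, 20, 18, 16, 23, 128, 235, 240, 240, 240, 239, 238, 239, 238, 240, 238, 238, 244, 238, 237, 233, 175, 73, 69, 124, 101, 80, 87, 87]
time: 14.52
position: [0.484, -0.1247, -0.013]
eef_rot: [0.153, 0.003, 0.988, 0.008]
wrist_force: [-8.1, 1.1, 17.8]
grip_width: 0.0239
{'time': 14.567, 'joints': [-0.006, 0.38, 0.3, 2.313, -0.895, 0.259, 2.67], 'position': [0.484, -0.125, -0.013], 'eef_rot': [0.154, 0.003, 0.988, 0.008], 'wrist_force': [-5.462, 0.592, 14.118]}
col340 [151, 228, 235, 237, 235, 236, 237, 238, 236, 236, 238, 236, 237, 238, 228, 180, 111, 97, 103, 118, 89, 49, 12, 17, 26, 72, 126, 99, 85] col370 [17, 14, 16, 21, 18, 21, 16, 15, 22, 119, 223, 240, 238, 237, 238, 236, 236, 236, 236, 233, 236, 228, 235, 237, 180, 75, 20, 18, 68, 123, 102, 84, 82, 88]
```

The cover has jumped: its front edge is up about 10 px (~18 mm), which is the snapped-free height. I'll hold briefly, then level out and check that it stays up.

```bash
python3 -m crank '[{"ax":0,"ay":0,"az":0,"tx":0,"ty":0,"tz":0.3,"gripper":0},{"ax":0,"ay":0,"az":0,"tx":0,"ty":0,"tz":0,"gripper":0},{"ax":0,"ay":0,"az":0,"tx":0,"ty":0,"tz":0,"gripper":0},{"ax":0,"ay":0,"az":0,"tx":0,"ty":0,"tz":0,"gripper":0}]'
python3 chk.py 14
python3 -m crank '[{"ax":0,"ay":0.05,"az":0,"tx":-0.3,"ty":0,"tz":0.5,"gripper":0},{"ax":0,"ay":0.05,"az":0,"tx":-0.3,"ty":0,"tz":0.5,"gripper":0},{"ax":0,"ay":0.05,"az":0,"tx":-0.3,"ty":0,"tz":0.5,"gripper":0},{"ax":0,"ay":0,"az":0,"tx":0,"ty":0,"tz":0,"gripper":0}]'
python3 chk.py 15
```

```text
time: 14.9
position: [0.4837, -0.1249, -0.0103]
eef_rot: [0.154, 0.004, 0.988, 0.008]
wrist_force: [-0.1, -0.4, -0.2]
grip_width: 0.0237
{'time': 14.95, 'joints': [-0.017, 0.375, 0.313, 2.313, -0.883, 0.266, 2.657], 'position': [0.484, -0.125, -0.01], 'eef_rot': [0.154, 0.004, 0.988, 0.008], 'wrist_force': [0.424, 0.948, -0.624]}
col340 [101, 165, 233, 236, 226, 235, 237, 238, 237, 238, 239, 239, 238, 238, 241, 238, 187, 124, 113, 105, 68, 22, 19, 11, 22, 73, 121, 99, 89] col370 [13, 16, 17, 15, 15, 21, 16, 11, 24, 129, 233, 240, 238, 238, 237, 239, 238, 237, 234, 241, 234, 227, 237, 239, 193, 98, 31, 18, 68, 124, 102, 88, 88, 84]
time: 15.28
position: [0.4767, -0.1248, 0.0051]
eef_rot: [0.081, 0.003, 0.997, 0.007]
wrist_force: [-0.5, 0.8, -1.2]
grip_width: 0.0239
{'time': 15.333, 'joints': [-0.269, 0.411, 0.585, 2.215, -0.612, 0.497, 2.355], 'position': [0.476, -0.124, 0.004], 'eef_rot': [0.082, 0.003, 0.997, 0.007], 'wrist_force': [-0.821, 0.404, -1.441]}
col340 [99, 168, 231, 235, 224, 234, 238, 238, 238, 238, 238, 238, 239, 239, 240, 235, 185, 120, 114, 120, 78, 28, 19, 13, 25, 76, 127, 103, 84] col370 [17, 18, 17, 18, 17, 18, 14, 11, 25, 125, 235, 240, 238, 237, 238, 238, 239, 236, 234, 241, 236, 226, 237, 240, 192, 95, 31, 15, 67, 123, 102, 82, 83, 85]
```

The cover holds its raised position after the lever is relaxed. I'll finish levelling and withdraw.

```bash
python3 -m crank '[{"ax":0,"ay":0.08,"az":0,"tx":-0.6,"ty":0,"tz":0.8,"gripper":0},{"ax":0,"ay":0.08,"az":0,"tx":-0.6,"ty":0,"tz":0.8,"gripper":0},{"ax":0,"ay":0,"az":0,"tx":-1,"ty":0,"tz":0,"gripper":0},{"ax":0,"ay":0,"az":0,"tx":-1,"ty":0,"tz":0,"gripper":0},{"ax":0,"ay":0,"az":0,"tx":0,"ty":0,"tz":0,"gripper":0}]'
python3 chk.py 16
python3 -m crank '[{"ax":0,"ay":0,"az":0,"tx":-2,"ty":0,"tz":0,"gripper":0},{"ax":0,"ay":0,"az":0,"tx":-2,"ty":0,"tz":0,"gripper":0},{"ax":0,"ay":0,"az":0,"tx":-1.5,"ty":0,"tz":0,"gripper":0},{"ax":0,"ay":0,"az":0,"tx":0,"ty":0,"tz":0,"gripper":0},{"ax":0,"ay":0,"az":0,"tx":0,"ty":0,"tz":0,"gripper":0}]'
python3 chk.py 17
python3 - <<'E'
import cv2
s=cv2.imread("pics/s17full.png");cv2.imwrite("pics/v17.png",cv2.resize(s[120:260,220:400],None,fx=4,fy=4,interpolation=cv2.INTER_CUBIC))
E
```

```text
time: 15.75
position: [0.4404, -0.1245, 0.0192]
eef_rot: [0.001, 0.005, 1.0, 0.008]
wrist_force: [0.8, 0.9, -0.8]
grip_width: 0.0237
{'time': 15.8, 'joints': [-0.366, 0.43, 0.699, 2.154, -0.455, 0.703, 2.205], 'position': [0.441, -0.124, 0.02], 'eef_rot': [0.002, 0.005, 1.0, 0.008], 'wrist_force': [0.253, 0.431, 0.124]}
col340 [94, 165, 233, 233, 226, 233, 237, 237, 238, 238, 240, 238, 239, 240, 240, 236, 188, 127, 102, 79, 50, 27, 17, 18, 21, 70, 122, 100, 84] col370 [11, 24, 19, 12, 21, 21, 16, 16, 22, 127, 233, 241, 237, 238, 239, 238, 237, 237, 234, 241, 235, 224, 236, 240, 193, 97, 31, 21, 70, 126, 100, 88, 86, 83]
time: 16.22
position: [0.3878, -0.1245, 0.0201]
eef_rot: [0.002, 0.005, 1.0, 0.008]
wrist_force: [0.4, 0.6, -0.5]
grip_width: 0.024
{'time': 16.267, 'joints': [-0.391, 0.347, 0.736, 2.27, -0.412, 0.652, 2.211], 'position': [0.388, -0.125, 0.02], 'eef_rot': [0.002, 0.005, 1.0, 0.008], 'wrist_force': [0.194, 0.137, -1.119]}
col340 [97, 165, 233, 233, 226, 234, 238, 237, 238, 238, 238, 239, 238, 239, 240, 239, 185, 108, 88, 70, 60, 30, 16, 18, 26, 73, 127, 102, 83] col370 [17, 16, 13, 15, 12, 20, 19, 17, 31, 126, 234, 240, 238, 238, 238, 239, 239, 235, 234, 241, 235, 226, 238, 240, 191, 98, 20, 17, 68, 122, 102, 86, 82, 83]
```

View pics/v17.png

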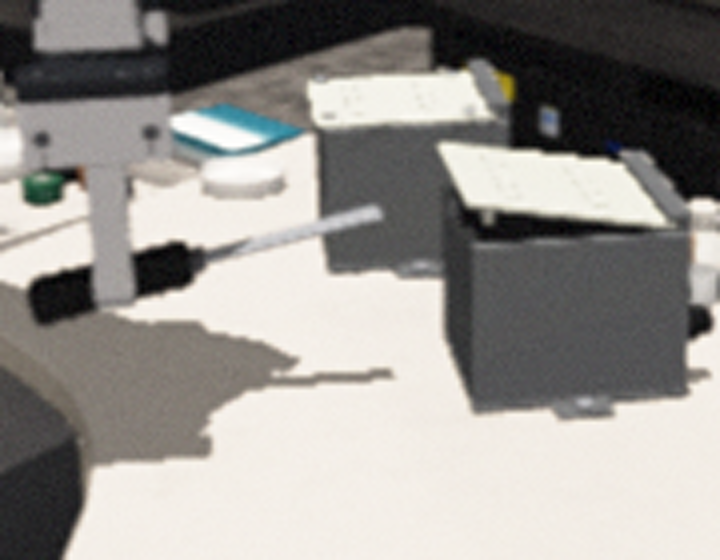

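The view shows the cover standing tilted and loose, with its rear edge under the lip. The lever is fully out, held nose-up about 10° at crop (40–380, 210–310). I'll level it and lay it down at its old spot.

```bash
python3 -m crank '[{"ax":0,"ay":0.06,"az":0,"tx":0,"ty":-3,"tz":0.5,"gripper":0},{"ax":0,"ay":0.06,"az":0,"tx":0,"ty":-3.5,"tz":0,"gripper":0},{"ax":0,"ay":0.06,"az":0,"tx":0,"ty":-3.5,"tz":0,"gripper":0},{"ax":0,"ay":0,"az":0,"tx":0,"ty":-3.5,"tz":0,"gripper":0},{"ax":0,"ay":0,"az":0,"tx":0.5,"ty":-3.5,"tz":0,"gripper":0}]'
python3 -m crank '[{"ax":0,"ay":0,"az":0,"tx":1.5,"ty":-3.5,"tz":0,"gripper":0},{"ax":0,"ay":0,"az":0,"tx":1.5,"ty":-3.5,"tz":-0.5,"gripper":0},{"ax":0,"ay":0,"az":0,"tx":1.5,"ty":-2.5,"tz":-1,"gripper":0},{"ax":0,"ay":0,"az":0,"tx":0.5,"ty":0,"tz":-1,"gripper":0},{"ax":0,"ay":0,"az":0,"tx":0,"ty":0,"tz":0,"gripper":0}]'
python3 - <<'E'
from h import *
s=env.camera("side")[:,:,::-1];cv2.imwrite("pics/s18full.png",s)
dark=((s.max(2)<90)*255).astype(np.uint8)
p=env.state()["position"];u=proj("side",[[p[0],p[1],p[2]+.0425]])[0].astype(int);print(p,env.state()["eef_rot"],u)
# blade: bright-steel line against desk is hard; use handle dark pixels' direction
k=np.zeros_like(dark);k[u[1]-22:u[1]+22,u[0]-38:u[0]+38]=dark[u[1]-22:u[1]+22,u[0]-38:u[0]+38]
for c in range(u[0]-30,u[0]+36,6):
    r=np.where(k[:,c])[0];print(c,(r.min(),r.max()) if len(r) else None,end=" ")
q=proj("side",[[p[0]-.042,p[1],p[2]+.0425],[p[0]+.042,p[1],p[2]+.0425]]);print("level slope",q.round(1).tolist())
E
```

```text
time: 16.68
position: [0.3935, -0.2966, 0.0244]
eef_rot: [-0.089, 0.005, 0.996, 0.007]
wrist_force: [0.9, -0.5, -0.0]
grip_width: 0.0236
time: 17.1
position: [0.4433, -0.3902, -0.0024]
eef_rot: [-0.089, 0.005, 0.996, 0.007]
wrist_force: [0.2, 0.0, -0.6]
grip_width: 0.0237
[ 0.4428202  -0.38936357 -0.00139031] [-0.08926939  0.00502826  0.9959671   0.00743114] [285 262]
255 None 261 None 267 (np.int64(257), np.int64(272)) 273 (np.int64(257), np.int64(272)) 279 (np.int64(256), np.int64(271)) 285 (np.int64(255), np.int64(270)) 291 None 297 None 303 (np.int64(252), np.int64(270)) 309 (np.int64(253), np.int64(269)) 315 (np.int64(253), np.int64(268)) level slope [[258.3, 265.1], [312.4, 260.5]]
```

The lever is level now. I'll lower it and release.

```bash
python3 -m crank '[{"ax":0,"ay":0,"az":0,"tx":0,"ty":0,"tz":-1.2,"gripper":0},{"ax":0,"ay":0,"az":0,"tx":0,"ty":0,"tz":-1,"gripper":0},{"ax":0,"ay":0,"az":0,"tx":0,"ty":0,"tz":-0.5,"gripper":0},{"ax":0,"ay":0,"az":0,"tx":0,"ty":0,"tz":-0.2,"gripper":0},{"ax":0,"ay":0,"az":0,"tx":0,"ty":0,"tz":0,"gripper":0}]'
python3 -m crank '[{"ax":0,"ay":0,"az":0,"tx":0,"ty":0,"tz":0,"gripper":1},{"ax":0,"ay":0,"az":0,"tx":0,"ty":0,"tz":0,"gripper":1},{"ax":0,"ay":0,"az":0,"tx":0,"ty":0,"tz":0,"gripper":1},{"ax":0,"ay":0,"az":0,"tx":0,"ty":0,"tz":0,"gripper":1},{"ax":0,"ay":0,"az":0,"tx":0,"ty":0,"tz":0,"gripper":1}]'
python3 -m crank '[{"ax":0,"ay":0,"az":0,"tx":0,"ty":0,"tz":0,"gripper":1},{"ax":0,"ay":0,"az":0,"tx":0,"ty":0,"tz":0,"gripper":1},{"ax":0,"ay":0,"az":0,"tx":0,"ty":0,"tz":0,"gripper":1},{"ax":0,"ay":0,"az":0,"tx":0,"ty":0,"tz":0,"gripper":1},{"ax":0,"ay":0,"az":0,"tx":0,"ty":0,"tz":0,"gripper":1}]'
python3 -m crank '[{"ax":0,"ay":0,"az":0,"tx":0,"ty":0,"tz":1,"gripper":1},{"ax":0,"ay":0,"az":0,"tx":0,"ty":0,"tz":2,"gripper":1},{"ax":0,"ay":0,"az":0,"tx":0,"ty":0,"tz":3,"gripper":1},{"ax":0,"ay":0,"az":0,"tx":0,"ty":0,"tz":3,"gripper":1},{"ax":0,"ay":0,"az":0,"tx":0,"ty":0,"tz":3,"gripper":1}]'
python3 -m crank '[{"ax":0,"ay":0,"az":0,"tx":-1,"ty":-3,"tz":1,"gripper":1},{"ax":0,"ay":0,"az":0,"tx":-1,"ty":-3,"tz":1,"gripper":1},{"ax":0,"ay":0,"az":0,"tx":0,"ty":-1,"tz":0,"gripper":1},{"ax":0,"ay":0,"az":0,"tx":0,"ty":0,"tz":0,"gripper":1},{"ax":0,"ay":0,"az":0,"tx":0,"ty":0,"tz":0,"gripper":1}]'
python3 chk.py 19
python3 - <<'E'
from h import *
t=env.camera("top")[:,:,::-1];s=cv2.imread("pics/s19full.png");cv2.imwrite("pics/t19full.png",t)
for n,im,z,b in(("side",s,.01,(250,255,330,300)),("top",t,.01,(375,195,412,258))):
    try:
        c=blob(((im.max(2)<90)*255).astype(np.uint8),*b);print(n,rect(plane(n,c,z))[:3])
    except Exception as e:print(n,e)
E
```

```text
time: 17.57
position: [0.4428, -0.3893, -0.0292]
eef_rot: [-0.089, 0.005, 0.996, 0.007]
wrist_force: [-0.1, -0.1, -1.3]
grip_width: 0.0236
time: 17.98
position: [0.4432, -0.3899, -0.0286]
eef_rot: [-0.088, 0.005, 0.996, 0.007]
wrist_force: [0.8, -0.1, -1.5]
grip_width: 0.0537
time: 18.4
position: [0.443, -0.3898, -0.0288]
eef_rot: [-0.089, 0.005, 0.996, 0.007]
wrist_force: [0.1, -0.6, 1.0]
grip_width: 0.0871
time: 18.82
position: [0.4427, -0.3899, 0.0932]
eef_rot: [-0.089, 0.005, 0.996, 0.007]
wrist_force: [-0.0, -0.6, 0.1]
grip_width: 0.0935
time: 19.23
position: [0.4227, -0.46, 0.1114]
eef_rot: [-0.089, 0.006, 0.996, 0.007]
wrist_force: [0.6, 0.0, -0.4]
grip_width: 0.0941
{'time': 19.283, 'joints': [0.213, 0.685, 0.763, 1.557, -0.349, 1.207, 2.591], 'position': [0.423, -0.459, 0.111], 'eef_rot': [-0.089, 0.005, 0.996, 0.007], 'wrist_force': [-0.065, 0.315, -0.039]}
col340 [95, 162, 234, 235, 225, 234, 237, 238, 238, 238, 238, 238, 238, 239, 240, 238, 186, 108, 80, 73, 56, 25, 15, 15, 29, 75, 125, 97, 84] col370 [15, 26, 10, 18, 14, 23, 12, 11, 24, 128, 231, 240, 238, 237, 238, 238, 239, 236, 234, 241, 233, 226, 236, 239, 194, 93, 32, 23, 69, 119, 101, 86, 84, 86]
side (array([ 454.9, -389.2]), array([54.1, 91.1]), 89.7)
top (array([ 471.7, -381.4]), array([99.7, 70.7]), 89.3)
```

```bash
python3 -c "
from rig import env
print(env.job_done())"
```

```text
the job is handed in; nothing more can be done
None
```

I levered the cover off the notched box with the pry lever, and it stays raised and loose. The lever is back on the desk near where it started, and I handed the job in at about 19 s (limit 48 s). The hand-in reported no verdict.

**Last checks**
- **Cover:** its front edge rose about 10 px (~18 mm) when it snapped free. It stayed at that height in every later side picture, tilted with its rear edge under the lip.
- **Lever:** the side view puts the handle middle at about (0.455, -0.389) on the desk, roughly 0.3 m from the box centre.
- **Gripper:** it was open and clear at hand-in. No gripper contact with the cover was seen, but there is no sensor reading for that.

**Problems and disagreements**
- **TCP offset:** the real fingertips sit about 36 mm short of the reported TCP, along the tool. This made the first grasp close on air, and finding the desk by touch raised the wrist force briefly to about 77 N (limit 120 N).
- **Wrist limits:** joints 6 and 7 came right up to their range limits while prying (0.191 against 0.19, and 2.819 against 2.82). I finished by pushing the handle down and letting the lever turn slightly in the grip.
- **Weak readings:** the wrist force stayed at about 4 N or less during most of the prying, so I judged contact with the cover from the pictures. The final top-view measurement of the handle did not fit its known size, probably because the arm was in the way, so I relied on the side view.

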